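Tip a flush cover plate out of its nest and stand it on edge in the rack

TASK

Get the bare steel-coloured plate out of the blue nest: it lies flush, so press down its end at the orange-painted side until it tips over and stays up by itself, and take it by the raised end. Lay it down in the sloping green rest and let go of it there, then take it again by its thickness and lower it, still held, into the middle of the empty yellow stand so that it stands on its long edge at the bottom of the channel; then let go. Leave the other plate and the loose things on the bench where they are.

Things in the scene. Friction and masses are not known exactly. Their poses are not given: they have to be found in the camera images.
- plate_center (a point): centre of the plate to be moved: a flat aluminium block 140 x 60 x 22 mm, about 0.5 kg, its bolt holes and bore only painted on; x along its 140 mm length, y along its 60 mm width, z through its 22 mm thickness. It starts flat in the blue nest, its top flush with the nest's rim, z up, x along the nest's x
- plate: the same plate; origin at the centre of its underside (11 mm under its centre)
- nest_rim (a point): blue fixed nest, 180 (x) x 92 x 64 mm high; this point is the middle of its top, over the plate's centre at the start. The pocket is 64 mm wide and runs from 75 mm on the -x side to 72 mm on the +x side: no finger fits beside the plate. The walls beside and beyond the pocket are 14 to 18 mm thick, at rim height
- nest_press (a point): where to press the plate down: on the rim's plane, on the nest's middle line, 50 mm to the -x side (orange-painted rim) of the nest's middle. Under it is an empty well 36 mm deep. Pressed 15 mm or more here, with only a few N, the plate tips past its balance and its -x end falls into the well
- nest_ledge (a point): top edge of the ledge the plate pivots on: 3 mm to the -x side of the nest's middle, 22 mm under the rim; the ledge runs from here to the pocket's +x end. A tipped plate stays by itself at about 32 degrees, its +x end up, the end's underside some 15 mm above the rim, so it can be taken across its 60 mm width there, fingers square to the slope
- rest_seat (a point): green fixed rest; this point, 84 mm above the bench, is where the plate's centre comes when seated: its length along the rest's x, its width sloping at 45 degrees, the long edge to the rest's +y being the high one, so that its upper face looks up and to the rest's -y
- rest: the same rest; origin under its middle, on the bench. Dark base 100 x 70 x 10 mm, with two V saddles 12 mm thick, 28 mm to either side of the middle along x. The V's bottom is 55 mm above the bench; the slope backs the lower 30 mm of the plate's width, lips 16 mm long hold its lower edge. The middle and the plate's ends are free for fingers
- stand_free_slot (a point): empty fixed stand: black base 90 x 120 x 8 mm with two yellow walls along its y, 100 mm long, 10 mm thick, tops 30 mm above the bench, and between them an open-ended channel 30 mm wide. This point, 38 mm above the bench, is where the plate's centre belongs: standing on its long edge, length along the stand's y, width upright, either end first
- stand_full_slot (a point): the like stand that already holds another plate; same shape and axes. The two stands may have changed places
- sister_center (a point): centre of the other plate (same size), standing on its long edge in the other stand, its top 68 mm above the bench; a bystander: do not shift or knock over
- nipple: flanged steel tube, 80 mm across, 90 mm high, upright; origin at its foot; a bystander: do not shift or knock over
- cap: yellow plastic cap, 44 mm across, 50 mm high; origin at its foot; a bystander: do not shift or knock over
- carton: stack of two cartons, 60 x 90 x 44 mm; origin at its foot; a bystander: do not shift or knock over
- jar: white jar with a blue lid, 80 mm across, 100 mm high; origin at its foot; a bystander: do not shift or knock over
- spanner_grip (a point): spanner, 180 mm long, lying on the bench; point on its handle; a bystander: do not shift or knock over
- driver_grip (a point): red screwdriver, 200 mm long, lying on the bench; point on its handle; a bystander: do not shift or knock over
Not all that is in view belongs to the job. What is shaped like the plate but brown is not meant.

How it is judged (in metres and radians):
On the way, in this order (a step that is already met when the one before it is completed fails the run):
1. the plate has tipped up in the nest by more than 20 degrees and stays up with no finger on it (angle between plate_center's own z axis and vertical above 0.35 rad and horizontal distance between plate_center and nest_rim below 0.03 m and height (world z) of plate_center below 0.075 m and contact force between each of the fingers, the arm and plate below 0.1 N), for 0.2 s.
2. the plate lies in the green rest, sloping at 45 degrees, let go (distance between plate_center and rest_seat below 0.03 m and angle between the x axis of plate_center and the x axis of rest_seat, either way round below 0.2 rad and angle between the z axis of plate_center and the z axis of rest_seat, either way round between 0.6 and 0.97 rad and linear speed of plate below 0.03 m/s and contact force between each of the fingers, the arm and plate below 0.1 N), for 0.2 s.
3. the plate is lowered into the empty stand, on its long edge, while still held (x of plate_center in the frame of stand_free_slot between -0.006 and 0.006 m and y of plate_center in the frame of stand_free_slot between -0.03 and 0.03 m and z of plate_center in the frame of stand_free_slot between -0.004 and 0.005 m and angle between the x axis of plate_center and the y axis of stand_free_slot, either way round below 0.15 rad and angle between the y axis of plate_center and the z axis of stand_free_slot, either way round below 0.15 rad and contact force between the fingers and plate above 0.5 N), for 0.1 s.
At the end, for the whole second after the job is handed in: The plate stands at rest on its long edge in the channel of the empty stand, on the channel's bottom (centre height within 4 mm), its middle within 30 mm of the channel's middle, within 0.15 rad of upright and of the channel's direction, untouched by the robot (x of plate_center in the frame of stand_free_slot between -0.006 and 0.006 m and y of plate_center in the frame of stand_free_slot between -0.03 and 0.03 m and z of plate_center in the frame of stand_free_slot between -0.004 and 0.005 m and angle between the x axis of plate_center and the y axis of stand_free_slot, either way round below 0.15 rad and angle between the y axis of plate_center and the z axis of stand_free_slot, either way round below 0.15 rad and contact force between each of the fingers, the arm and plate below 0.1 N and linear speed of plate below 0.02 m/s and angular speed of plate below 0.1 rad/s).
It fails at once if the plate that already stands in the other stand is knocked over or shifted more than 15 mm (distance of sister_center from where it was at the start of the episode above 0.015 m).
It fails at once if a loose bystander (steel tube, yellow cap, cartons, jar, spanner, screwdriver) is shifted more than 30 mm or knocked over (distance of any of nipple, cap, carton, jar, spanner_grip, driver_grip from where it was at the start of the episode above 0.03 m).
It also fails if it takes over 72 s, if anything falls off the work surface, if the arm or the gripper's body presses on something with over 40 N, if the wrist force passes 120 N, or if a joint passes its speed limit or range.

ROBOT

A 6-joint arm with a two-finger parallel gripper is mounted at the origin on the work surface. World frame = base frame: x ahead of the robot, y to its left, z up, the work surface at z = 0. Lengths are in m, angles in degrees, forces in N, time in s.
With the tool pointing down it reaches from about 0.375 to 0.9 m from the base axis. Payload 3.1 kg.
Tool frame: the origin (TCP) lies on the centre line of the jaws, within the pads' length; the fingertips stand 25 mm ahead of it and the grasp point (between the pads) lies 6 mm ahead of it; y points along the fingers, x is the direction in which the jaws open and shut, and the axes are right-handed (so a half turn about y gives the same grasp; the last joint's range is limited). The gripper opens to 87 mm and grips with 3 to 60 N. Pads are 19 mm wide; open, the fingers measure 117 mm over their backs; the gripper's body (75 mm by 190 mm) begins 51 mm behind the grasp point.
Start: joints at [-80.014, 30.224, 82.088, -0, 67.689, -10.227], TCP at [0.216, -0.586, 0.248] pointing down, gripper open.
Joint ranges: [-176.69, 176.69], [-43.24, 126.21], [12.49, 139.97], [-82, 262], [0, 151.66], [-163.58, 163.58]. Speed limits (degrees/s): [159.86, 159.86, 180, 180, 180, 180].

INTERFACE

Orientations are given as a 3x3 rotation matrix whose columns are the frame's x, y, z axes.
In Python, from rig import * gives the robot as it stands.
- The arm moves only by the tool play_rows, never from a script. Its argument "commands" is a list of rows, each a list of 2 entries, a list of its own where there are three numbers: the shift along the world's x, y, z in m, then the turn, a rotation vector about the world's x, y, z in rad. A call has 1 to 10 rows; each row is the pose to reach, as a shift and turn from the pose commanded when the call began; what a row does not reach only later rows make up. A row lasts 1/8 s, in which the tool goes at most 62.5 mm and 10.7 degrees, less where a joint would pass 70% of its speed; a pose out of reach is approached as far as the arm can. A call with a gripper value outside its range is refused whole. "gripper" is the finger opening in m, from 0 to 0.087, set as the call begins (left out, the last holds). The fingers move at their own pace and stop on an object; the grip force is fixed at half the most. Time passes only in rows, so rows that repeat a pose let the fingers close. It gives the time, the measured TCP pose, the force and the opening at its end, in the units of the state.
- read_state(): the state, without advancing time (a new reading comes with each control period).
- capture(name): name is "side" or "top"; returns a dict with "frame" (400x640x3 uint8, red, green, blue), "depth" (400x640 float32, m along the optical axis (not along the pixel's ray), 0 where there is no reading), "mtx" (3x3 intrinsics, pixels), "cam_to_world" (4x4, takes a point from camera to world coordinates). Camera axes: x right, y down, z forward; pixel columns grow to the right and rows downward; lengths in m; the calibration is good to about 2 mm. A picture is of the moment at which its call begins.
- hand_in(): hands the job in, once; it reports no verdict.
The state is a dict: "time_s": time; "joint_positions": joint angles; "qvel": joint speeds; "tau": joint torques, N m; "position": TCP position; "tcp_rot": TCP orientation; "force": force on the tool from outside, world axes, zero at the start; "moment": the same for the moment, N m; "opening": opening from 0.0 (shut) to 1.0 (fully open).
Only numpy, scipy, OpenCV 4.12 (cv2) and the standard library are available. Lean on these libraries where they do the work, as an engineer would, in place of code of your own. Each camera call takes 0.05 s, during which the arm holds its last target. There are 200 camera calls.

## Working session

There is one attempt and no reset: what is moved stays moved. The work goes in short steps, Python scripts to look and compute and a tool call to move; the robot and the scene stay as the last step left them, time stands still between calls to the robot, and variables do not carry over. Pictures are saved under pics/ and viewed, about 8 in all and at most 12, crops included, and the job is handed in when it is done.

Besides the shell and the picture viewer there is one more tool, called after "Emit:" as a command line: name --argument value ..., lists and objects as JSON in quotes. play_rows: Moves the arm, as the interface text tells. Its arguments: {"type":"object","properties":{"commands":{"type":"array"},"gripper":{"type":"number"}},"required":["commands"]}

```bash
ls; mkdir -p pics; cat > h.py <<'E'
from rig import *
import numpy as np, cv2
def snap(n,fn=None):
    c=capture(n)
    np.savez('%s.npz'%n,**{k:np.asarray(v) for k,v in c.items()})
    if fn: cv2.imwrite('pics/'+fn,c['frame'][:,:,::-1])
    return c
def cloud(c):
    d=c['depth'];K=np.asarray(c['mtx']);T=np.asarray(c['cam_to_world'])
    v,u=np.mgrid[:d.shape[0],:d.shape[1]]
    P=np.stack([(u-K[0,2])/K[0,0]*d,(v-K[1,2])/K[1,1]*d,d],-1)
    P=P@T[:3,:3].T+T[:3,3]; P[d==0]=np.nan
    return P
E
python3 - <<'E'
from h import *
for n in('top','side'):
    c=snap(n,n+'0.png'); T=np.asarray(c['cam_to_world']);print(n,np.round(T,3).tolist(),np.round(c['mtx'],1).tolist())
print(read_state())
E
```

```text
pics
top [[0.006, -0.986, 0.164, 0.308], [-1.0, -0.009, -0.016, -0.039], [0.017, -0.164, -0.986, 1.404], [0.0, 0.0, 0.0, 1.0]] [[509.9, 0.0, 316.3], [0.0, 509.9, 197.3], [0.0, 0.0, 1.0]]
side [[-0.662, -0.577, 0.478, 0.005], [-0.749, 0.511, -0.421, 0.412], [-0.002, -0.637, -0.771, 0.928], [0.0, 0.0, 0.0, 1.0]] [[363.9, 0.0, 319.8], [0.0, 363.9, 202.3], [0.0, 0.0, 1.0]]
{'time_s': 0.1, 'joint_positions': array([-8.00125801e+01,  3.02750094e+01,  8.21486557e+01, -3.16637984e-03,
        6.76898732e+01, -1.02285297e+01]), 'qvel': array([-0.03353196, -0.17590213, -0.20283802,  0.06170949, -0.02320756,
        0.00702177]), 'tau': array([-6.45963632e-05, -4.40985882e+01, -1.77150857e+01,  6.35472802e-02,
        5.34121692e-02, -4.88682485e-05]), 'position': array([ 0.21586804, -0.58588448,  0.24665692]), 'tcp_rot': array([[ 3.45578785e-01, -3.94027403e-04,  9.38389657e-01],
       [-9.38387694e-01,  1.94271823e-03,  3.45578878e-01],
       [-1.95919424e-03, -9.99998035e-01,  3.01611741e-04]]), 'force': array([-0.12642341,  0.09014374,  0.61526899]), 'moment': array([-0.01089133, -0.03878894, -0.01097382]), 'opening': 1.001584352945391}
```

View pics/top0.png

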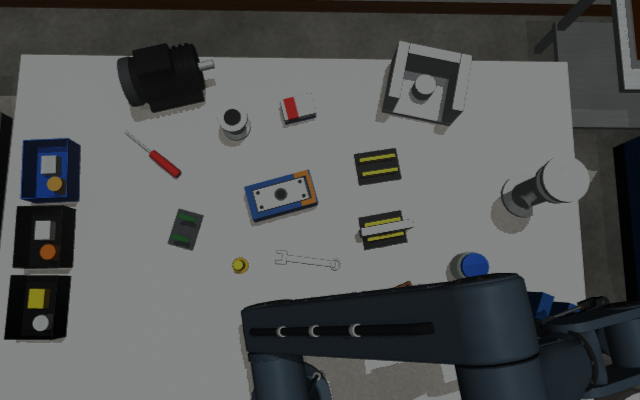

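View pics/side0.png

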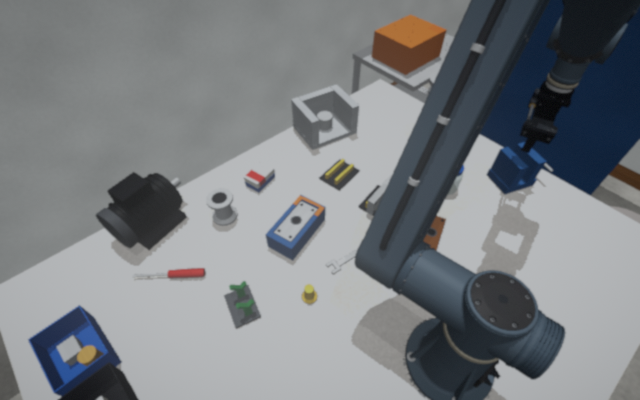

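The top view shows the nest at (281,195) with its orange end to the right. The empty stand is at (378,166), the full one at (384,230), and the green rest at (186,229). Next I'll measure these.

```bash
python3 - <<'E'
from h import *
c=dict(np.load('top.npz'));P=cloud(c);hsv=cv2.cvtColor(c['frame'],cv2.COLOR_RGB2HSV)
K=c['mtx'];T=c['cam_to_world']
def ray(u,v,z):
    d=T[:3,:3]@np.array([(u-K[0,2])/K[0,0],(v-K[1,2])/K[1,1],1]);o=T[:3,3];return o+d*(z-o[2])/d[2]
def rect(name,mask,box,z):
    u0,u1,v0,v1=box;m=np.zeros(mask.shape,bool);m[v0:v1,u0:u1]=mask[v0:v1,u0:u1]
    vv,uu=np.nonzero(m);p=np.array([ray(u,v,z)[:2] for u,v in zip(uu,vv)],np.float32)
    r=cv2.minAreaRect(p);b=cv2.boxPoints(r);print(name,len(p),np.round(r[0],4),np.round(r[1],4),round(r[2],2),'mean',p.mean(0).round(4),'z',np.round(np.nanpercentile(P[m][:,2],[5,50,95]),3))
    return p
H,S,V=[hsv[...,i].astype(int) for i in range(3)]
z=P[...,2]
rect('nest h',(z>.054)&(z<.08),(235,330,160,230),.064)
rect('nest blue/or',(S>90)&(z>.04),(235,330,160,230),.064)
rect('orange',(S>120)&(H<20)&(V>60),(285,330,160,215),.064)
rect('plate',(S<60)&(z>.05),(250,310,175,215),.064)
rect('rest base',(V<75)&(z<.03),(160,212,200,257),.01)
rect('green',(H>45)&(H<80)&(S>80),(160,212,200,257),.065)
rect('free base',(V<75),(348,408,140,192),.008)
rect('free yellow',(H>20)&(H<40)&(S>100),(348,408,140,192),.03)
rect('full base',(V<75),(352,415,205,255),.008)
rect('full yel',(H>20)&(H<40)&(S>100),(352,415,205,255),.03)
rect('sister',(S<60)&(z>.05),(352,418,205,255),.068)
for n,b in dict(nest=(235,330,165,225),rest=(160,212,200,257),free=(348,408,140,192)).items():
    print(n); 
I=c['frame'][:,:,::-1]
a=cv2.resize(I[140:260,150:420],(0,0),fx=2.9,fy=2.9,interpolation=cv2.INTER_CUBIC);cv2.imwrite('pics/crop1.png',a)
E
```

```text
nest h 2244 [0.5382 0.0338] [0.0938 0.1796] 16.06 mean [0.5381 0.0352] z [0.058 0.064 0.068]
nest blue/or 986 [0.5378 0.0342] [0.0953 0.1789] 16.41 mean [0.535  0.0402] z [0.058 0.064 0.068]
orange 237 [ 0.558  -0.0298] [0.0915 0.0406] 16.08 mean [ 0.5584 -0.0347] z [0.059 0.064 0.069]
plate 1200 [0.5324 0.0294] [0.0793 0.1473] 16.83 mean [0.5398 0.034 ] z [0.058 0.064 0.068]
rest base 772 [0.4491 0.2955] [0.0716 0.0997] 74.62 mean [0.4476 0.2945] z [0.004 0.009 0.015]
green 173 [0.4472 0.2888] [0.0467 0.0686] 75.26 mean [0.4474 0.2886] z [0.053 0.064 0.075]
free base 1117 [ 0.6304 -0.2319] [0.0918 0.1205] 9.34 mean [ 0.6289 -0.231 ] z [0.002 0.008 0.021]
free yellow 375 [ 0.6304 -0.2322] [0.0544 0.1019] 9.53 mean [ 0.6307 -0.232 ] z [0.008 0.028 0.034]
full base 871 [ 0.4529 -0.2506] [0.091  0.1456] 10.81 mean [ 0.448  -0.2421] z [0.002 0.008 0.049]
full yel 321 [ 0.4525 -0.2441] [0.0519 0.1015] 10.77 mean [ 0.4518 -0.244 ] z [0.006 0.029 0.034]
sister 465 [ 0.4513 -0.2471] [0.0231 0.1416] 10.75 mean [ 0.4514 -0.247 ] z [0.061 0.067 0.072]
nest
rest
free
```

View pics/crop1.png

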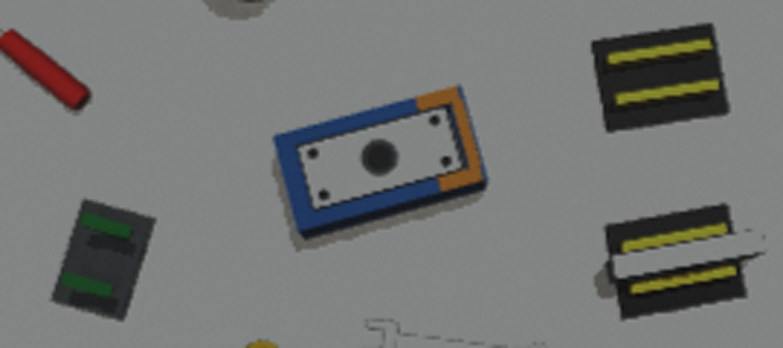

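```bash
python3 - <<'E'
from h import *
c=dict(np.load('top.npz'));P=cloud(c);hsv=cv2.cvtColor(c['frame'],cv2.COLOR_RGB2HSV)
H,S,V=[hsv[...,i].astype(int) for i in range(3)]
m=np.zeros(H.shape,bool);m[200:257,160:212]=True
m&=(H>45)&(H<80)&(S>80)
p=P[m];a=np.radians(74.6);e=np.array([np.cos(a),np.sin(a)]);f=np.array([np.cos(a+np.pi/2),np.sin(a+np.pi/2)])
s=(p[:,:2]-[.4491,.2955])@e;t=(p[:,:2]-[.4491,.2955])@f
for lo in np.arange(-.035,.03,.004):
    k=(s>=lo)&(s<lo+.004)
    if k.sum(): print(round(lo+.002,3),k.sum(),p[k,2].round(3).mean(),p[k,2].max().round(3))
print('t',t.min(),t.max(),np.mean(t[t>0]),np.mean(t[t<0]))
for n,(u,v) in dict(cap=(240,265),nip=(234,118),carton=(298,108),drv=(168,165),sp1=(282,256),sp2=(335,265),jar=(470,265)).items(): print(n,P[v,u].round(3))
s=dict(np.load('side.npz'))
cv2.imwrite('pics/crop2.png',cv2.resize(s['frame'][260:350,190:310,::-1],(0,0),fx=5,fy=5,interpolation=cv2.INTER_CUBIC))
E
```

```text
-0.029 9 0.06099999999999999 0.064
-0.025 17 0.06447058823529413 0.068
-0.021 12 0.06316666666666669 0.066
-0.017 13 0.056 0.063
-0.013 10 0.055900000000000005 0.062
-0.009 20 0.05539999999999999 0.062
-0.005 22 0.061090909090909085 0.068
-0.001 13 0.06538461538461537 0.07
0.003 24 0.06908333333333334 0.076
0.007 15 0.07319999999999999 0.08
0.011 13 0.0736153846153846 0.077
0.015 3 0.07 0.072
0.031 1 0.007 0.007
t -0.03402814586926804 0.03395400806772278 0.02809581442587464 -0.02770258515517536
cap [0.351 0.139 0.048]
nip [0.74  0.161 0.09 ]
carton [ 0.787 -0.009  0.04 ]
drv [0.625 0.349 0.022]
sp1 [ 0.378  0.031 -0.002]
sp2 [ 0.355 -0.114  0.001]
jar [ 0.354 -0.453  0.1  ]
```

View pics/crop2.png

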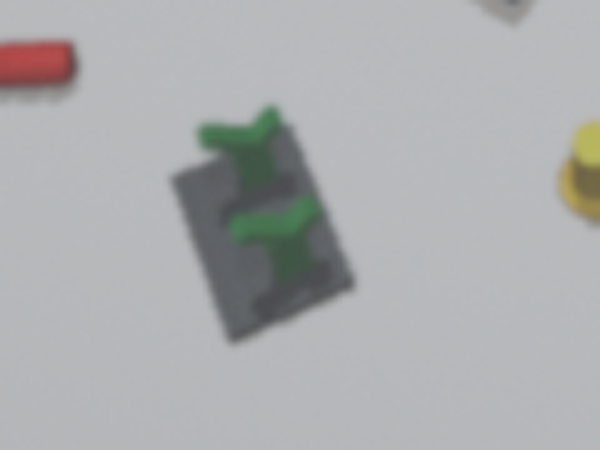

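Emit:
play_rows --commands '[[[0.034, 0.057, 0], [0, 0, 0.15]], [[0.067, 0.114, 0], [0, 0, 0.3]], [[0.101, 0.172, 0], [0, 0, 0.45]], [[0.134, 0.229, 0], [0, 0, 0.6]], [[0.168, 0.286, 0], [0, 0, 0.75]], [[0.202, 0.343, 0], [0, 0, 0.9]], [[0.235, 0.4, 0], [0, 0, 1.05]], [[0.269, 0.458, 0], [0, 0, 1.2]], [[0.302, 0.515, 0], [0, 0, 1.35]], [[0.336, 0.572, 0], [0, 0, 1.5]]]' --gripper 0

```text
time_s: 1.35
position: [0.533, -0.0456, 0.2473]
tcp_rot: [[0.959, -0.0, -0.283], [0.283, -0.0, 0.959], [-0.0, -1.0, 0.0]]
force: [0.3, -1.6, -0.3]
opening: 0.021
```

Emit:
play_rows --commands '[[[0, 0, -0.03], [0, 0, 0]], [[0, 0, -0.07], [0, 0, 0]], [[0, 0, -0.11], [0, 0, 0]], [[0, 0, -0.135], [0, 0, 0]], [[0, 0, -0.135], [0, 0, 0]], [[0, 0, -0.135], [0, 0, 0]]]'

```text
time_s: 2.1
position: [0.533, -0.0477, 0.1132]
tcp_rot: [[0.961, 0.001, -0.278], [0.278, -0.0, 0.961], [0.001, -1.0, -0.001]]
force: [-0.1, -0.1, -0.3]
opening: 0.004
```

```bash
python3 - <<'E'
from h import *
s=read_state();print(s['position'],s['joint_positions'].round(1),s['tcp_rot'].round(3),s['force'])
E
```

```text
[ 0.53299041 -0.04770354  0.1131681 ] [-17.1  34.9 101.6   0.   43.4 -33.2] [[ 0.961  0.001 -0.278]
 [ 0.278 -0.     0.961]
 [ 0.001 -1.    -0.001]] [-0.12896099 -0.08491137 -0.30105472]
```

Emit:
play_rows --commands '[[[0.019, 0.034, 0], [0, 0, 0]], [[0.019, 0.034, 0], [0, 0, 0]], [[0.019, 0.034, -0.01], [0, 0, 0]], [[0.019, 0.034, -0.02], [0, 0, 0]], [[0.019, 0.034, -0.027], [0, 0, 0]], [[0.019, 0.034, -0.033], [0, 0, 0]], [[0.019, 0.034, -0.039], [0, 0, 0]], [[0.019, 0.034, -0.044], [0, 0, 0]], [[0.019, 0.034, -0.047], [0, 0, 0]], [[0.019, 0.034, -0.047], [0, 0, 0]]]'

```text
time_s: 3.35
position: [0.5514, -0.0134, 0.0686]
tcp_rot: [[0.96, 0.001, -0.279], [0.279, -0.0, 0.96], [0.001, -1.0, -0.0]]
force: [-5.1, 0.2, 22.2]
opening: 0.007
```

Emit:
play_rows --commands '[[[0, 0, 0.02], [0, 0, 0]], [[0, 0, 0.06], [0, 0, 0]], [[0, 0, 0.11], [0, 0, 0]], [[0, -0.05, 0.13], [0, 0, 0]], [[0, -0.1, 0.13], [0, 0, 0]], [[0, -0.1, 0.13], [0, 0, 0]]]' --gripper 0.087

```text
time_s: 4.1
position: [0.5521, -0.1169, 0.1961]
tcp_rot: [[0.962, 0.002, -0.274], [0.274, -0.002, 0.962], [0.002, -1.0, -0.002]]
force: [-0.2, 0.4, 1.2]
opening: 0.606
```

```bash
python3 - <<'E'
from h import *
c=snap('top');s=snap('side')
P=cloud(c);hsv=cv2.cvtColor(c['frame'],cv2.COLOR_RGB2HSV)
S=hsv[...,1].astype(int)
x=np.array([-.277,.961,0]);y=np.array([-.961,-.277,0]);o=np.array([.538,.034,.064])
q=P-o;X=q@x;Y=q@y;Z=q[...,2]
for a in np.arange(-.085,.1,.01):
    m=(np.abs(X-a)<.004)&(np.abs(Y)<.022)&(S<60)
    if m.sum()>2: print(round(a,3),m.sum(),np.median(Z[m]).round(4))
m=(Z>.01)&(np.abs(Y)<.06)&(X>-.05)&(X<.1)&(Z<.06)&(S<60)
p=np.stack([X,Y,Z],-1)[m];print(len(p),p.min(0),p.max(0))
a=cv2.resize(c['frame'][130:260,200:370,::-1],(0,0),fx=3,fy=3);b=cv2.resize(s['frame'][170:280,230:370,::-1],(0,0),fx=2,fy=2)
h=max(a.shape[0],b.shape[0]);f=lambda i:cv2.copyMakeBorder(i,0,h-i.shape[0],0,0,0)
cv2.imwrite('pics/tip.png',np.hstack([f(a),f(b)]))
E
```

```text
-0.045 5 -0.0205
-0.035 20 -0.0158
-0.025 37 -0.0093
-0.015 39 -0.0043
-0.005 45 0.0016
0.005 51 0.0088
0.015 50 0.0145
0.025 51 0.021
0.035 52 0.0267
0.045 49 0.0324
0.055 38 0.0236
0.065 49 -0.0225
0.075 10 -0.0198
0.095 22 -0.0628
436 [ 0.00104995 -0.0314786   0.01002967] [0.05782866 0.02946662 0.03977299]
```

View pics/tip.png

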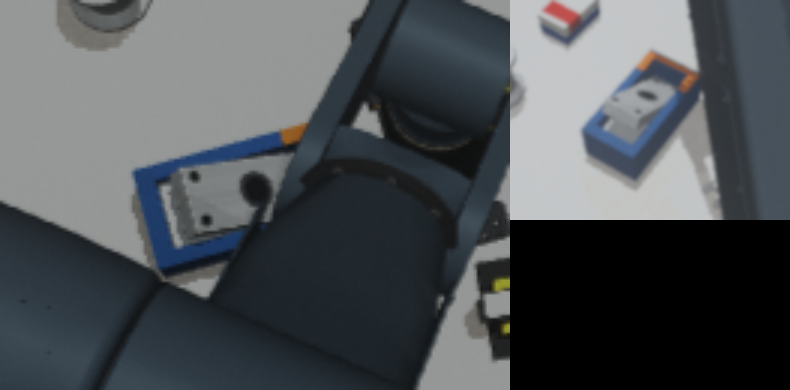

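The plate is tipped to about 31° and clear of the fingers. Next I'll take it by the raised end.

Emit:
play_rows --commands '[[[-0.003, 0.03, 0], [0.1, 0.03, 0]], [[-0.007, 0.07, 0], [0.21, 0.06, 0]], [[-0.01, 0.1, 0], [0.31, 0.09, 0]], [[-0.014, 0.13, -0.01], [0.42, 0.12, 0]], [[-0.017, 0.158, -0.03], [0.52, 0.15, 0]], [[-0.017, 0.158, -0.049], [0.52, 0.15, 0]], [[-0.017, 0.158, -0.049], [0.52, 0.15, 0]], [[-0.017, 0.158, -0.049], [0.52, 0.15, 0]]]'

```text
time_s: 5.2
position: [0.5348, 0.0443, 0.147]
tcp_rot: [[0.96, -0.142, -0.239], [0.278, 0.494, 0.824], [0.001, -0.858, 0.514]]
force: [0.1, -0.4, -1.1]
opening: 0.998
```

```bash
python3 - <<'E'
from h import *
s=read_state();print(s['position'],s['joint_positions'].round(1),s['tcp_rot'].round(3),s['opening'])
c=snap('side');
cv2.imwrite('pics/pre.png',cv2.resize(c['frame'][120:300,200:400,::-1],(0,0),fx=3,fy=3,interpolation=cv2.INTER_CUBIC))
E
```

```text
[0.53480785 0.04430566 0.14697192] [-20.3  38.   94.8  26.3  68.9 -50.9] [[ 0.96  -0.142 -0.239]
 [ 0.278  0.494  0.824]
 [ 0.001 -0.858  0.514]] 0.9983646608465728
```

View pics/pre.png

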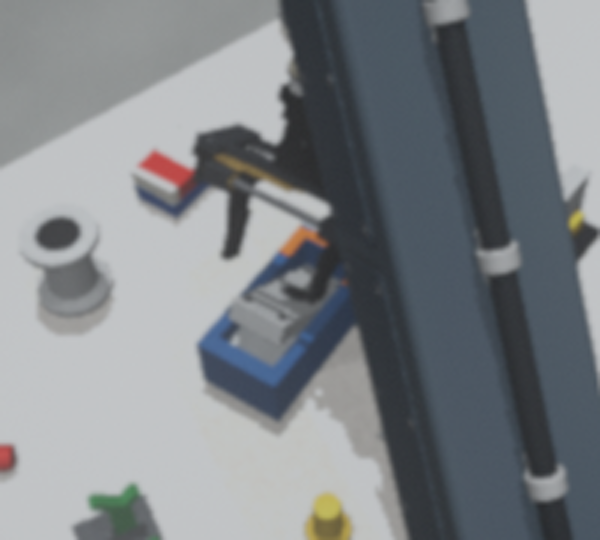

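The fingers straddle the plate, one at (235,230) and one at (320,280). I'll go down along the plate normal, then close.

Emit:
play_rows --commands '[[[-0.002, 0.0075, -0.013], [0, 0, 0]], [[-0.004, 0.015, -0.026], [0, 0, 0]], [[-0.006, 0.0225, -0.039], [0, 0, 0]], [[-0.0085, 0.03, -0.0515], [0, 0, 0]], [[-0.0085, 0.03, -0.0515], [0, 0, 0]], [[-0.0085, 0.03, -0.0515], [0, 0, 0]]]'

```text
time_s: 6.0
position: [0.5262, 0.0745, 0.095]
tcp_rot: [[0.961, -0.143, -0.239], [0.278, 0.495, 0.823], [0.001, -0.857, 0.515]]
force: [0.8, -0.3, -0.9]
opening: 1.0
```

Emit:
play_rows --commands '[[[0, 0, 0], [0, 0, 0]], [[0, 0, 0], [0, 0, 0]], [[0, 0, 0], [0, 0, 0]], [[0, 0, 0], [0, 0, 0]], [[0, 0, 0], [0, 0, 0]], [[0, 0, 0], [0, 0, 0]]]' --gripper 0.05

```text
time_s: 6.75
position: [0.5262, 0.0743, 0.0951]
tcp_rot: [[0.961, -0.142, -0.239], [0.278, 0.495, 0.823], [0.001, -0.857, 0.515]]
force: [0.1, -1.5, 0.3]
opening: 0.692
```

Emit:
play_rows --commands '[[[0, 0, 0.005], [0, 0, 0]], [[0, 0, 0.015], [0, 0, 0]], [[0, 0, 0.03], [0, 0, 0]], [[0, 0, 0.045], [0, 0, 0]], [[0, 0, 0.06], [0, 0, 0]], [[0, 0, 0.08], [0, 0, 0]], [[0, 0, 0.1], [0, 0, 0]], [[0, 0, 0.115], [0, 0, 0]], [[0, 0, 0.12], [0, 0, 0]], [[0, 0, 0.12], [0, 0, 0]]]'

```text
time_s: 8.0
position: [0.5258, 0.0744, 0.2152]
tcp_rot: [[0.961, -0.143, -0.239], [0.278, 0.495, 0.823], [0.001, -0.857, 0.515]]
force: [-0.2, -0.0, -6.9]
opening: 0.686
```

```bash
python3 - <<'E'
from h import *
s=read_state();print(s['position'],s['joint_positions'].round(1),s['force'],s['moment'],s['opening'])
c=snap('side');
cv2.imwrite('pics/lift.png',cv2.resize(c['frame'][60:300,200:400,::-1],(0,0),fx=2.5,fy=2.5,interpolation=cv2.INTER_CUBIC))
E
```

```text
[0.52584179 0.0744217  0.2151818 ] [-17.7  31.4  94.2  26.3  74.6 -45.6] [-1.87897375e-01 -4.37700915e-03 -6.92383806e+00] [-0.55056871 -0.27942693  0.03306656] 0.686371563200074
```

View pics/lift.png

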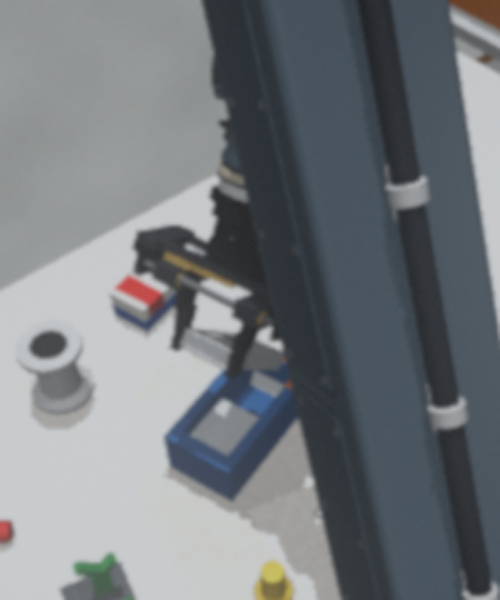

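The plate is lifted, held between the fingers around (230,350). I'll check for droop from depth.

```bash
cat >> h.py <<'E'
def plate_pts(c,cen,r=.16,vmin=95):
    P=cloud(c);hsv=cv2.cvtColor(c['frame'],cv2.COLOR_RGB2HSV)
    m=(hsv[...,1]<60)&(hsv[...,2]>vmin)&(P[...,2]>.075)&(np.linalg.norm(P-cen,axis=-1)<r)
    return m,P
E
python3 - <<'E'
from h import *
s=read_state();R=s['tcp_rot'];p=s['position']
for n in('side','top'):
    c=snap(n);m,P=plate_pts(c,p,vmin=70)
    nl,l,st,_=cv2.connectedComponentsWithStats(m.astype(np.uint8))
    for i in range(1,nl):
        if st[i,4]<40: continue
        q=(P[l==i]-p)@R; print(n,st[i],'mean',q.mean(0).round(3),'min',q.min(0).round(3),'max',q.max(0).round(3))
        if st[i,4]>80:
            C=np.cov(q.T);w,v=np.linalg.eigh(C);print(' normal(tool)',v[:,0].round(3),w)
E
```

```text
side [253 134  49  75 795] mean [ 0.025 -0.04   0.014] min [-0.05  -0.155 -0.095] max [0.095 0.028 0.045]
 normal(tool) [0.193 0.325 0.926] [0.00037774 0.00106052 0.00243537]
side [297 185  16  23 187] mean [-0.036  0.01  -0.051] min [-0.086 -0.064 -0.128] max [0.007 0.056 0.041]
 normal(tool) [-0.924  0.372 -0.093] [7.64370768e-05 1.26457653e-04 4.53100485e-03]
top [252 173  11  28 139] mean [ 0.006 -0.003  0.009] min [-0.022 -0.065 -0.001] max [0.03  0.023 0.033]
 normal(tool) [0.062 0.321 0.945] [1.10561918e-05 1.68834426e-04 8.59865010e-04]
```

```bash
python3 - <<'E'
from h import *
s=read_state();R=s['tcp_rot'];p=s['position']
c=dict(np.load('side.npz'));P=cloud(c)
q=(P-p)@R
m=(np.abs(q[...,0])<.045)&(q[...,2]>-.17)&(q[...,2]<.03)&(q[...,1]<.12)&(q[...,1]>-.005)&(P[...,2]>.085)
for a in np.arange(-.14,.03,.01):
    k=m&(np.abs(q[...,2]-a)<.005)
    if k.sum(): print(round(a,3),k.sum(),np.percentile(q[k][:,1],[0,10,50,90,100]).round(3),np.percentile(q[k][:,0],[0,50,100]).round(3))
E
```

```text
-0.13 3 [0.036 0.036 0.036 0.037 0.037] [-0.006  0.001  0.007]
-0.12 14 [0.033 0.033 0.036 0.052 0.056] [-0.029 -0.028  0.007]
-0.11 15 [0.031 0.031 0.036 0.047 0.05 ] [-0.03  -0.028  0.   ]
-0.1 15 [0.028 0.028 0.033 0.046 0.048] [-0.03  -0.029  0.026]
-0.09 18 [0.026 0.026 0.029 0.045 0.046] [-0.03  -0.028  0.027]
-0.08 19 [0.023 0.023 0.029 0.039 0.044] [-0.03  -0.028  0.026]
-0.07 16 [0.019 0.02  0.023 0.037 0.04 ] [-0.03  -0.028  0.024]
-0.06 18 [0.017 0.017 0.022 0.034 0.039] [-0.031 -0.028  0.025]
-0.05 19 [0.014 0.015 0.018 0.031 0.034] [-0.03  -0.028  0.024]
-0.04 17 [0.012 0.012 0.014 0.027 0.032] [-0.03  -0.028  0.029]
-0.03 18 [0.009 0.009 0.011 0.028 0.03 ] [-0.03  -0.014  0.028]
-0.02 11 [0.006 0.006 0.007 0.008 0.008] [-0.014  0.006  0.027]
-0.01 18 [-0.003  0.002  0.005  0.011  0.021] [-0.04  -0.007  0.032]
0.0 44 [-0.004 -0.002  0.002  0.018  0.027] [-0.04  -0.01   0.033]
0.01 253 [-0.004  0.001  0.012  0.02   0.027] [-0.04  -0.     0.042]
0.02 8 [-0.002 -0.002  0.004  0.018  0.021] [-0.039  0.031  0.039]
```

The plate has drooped about 15° in the grip (pitch now about 46°). I'll compensate for that in the laying pose.

```bash
cat > plan.py <<'E'
from h import *
from scipy.spatial.transform import Rotation as Ro
def frames(droop,xdir=164.6):
    e=np.array([np.cos(np.radians(74.6)),np.sin(np.radians(74.6)),0]);x=np.array([np.cos(np.radians(xdir)),np.sin(np.radians(xdir)),0])
    n=(-e+np.array([0,0,1]))/2**.5;d=np.radians(droop)
    y=-np.sin(d)*x-np.cos(d)*n; z=np.cos(d)*x-np.sin(d)*n
    return np.stack([np.cross(y,z),y,z],1)
seat=np.array([.449,.2955,.084]);off=np.array([0,.0267,-.0545])
E
python3 - <<'E'
from plan import *
s=read_state();R0=s['tcp_rot'];p=s['position'];d=np.radians(15)
for xd in(164.6,-15.4):
    Rt=frames(15,xd);rv=Ro.from_matrix(Rt@R0.T).as_rotvec();tcp=seat-Rt@off
    print(xd,'rotvec',rv.round(3),np.linalg.norm(rv)*57.3,'tcp',tcp.round(4),'shift',(tcp-p).round(4));print(Rt.round(3))
    for f in np.linspace(0,1,6):
        R=Ro.from_rotvec(rv*f).as_matrix()@R0
        xp=R@[0,-np.sin(d),np.cos(d)];c=R@off
        print(round(f,1),'torque',abs(np.cross(xp,[0,0,1])@R[:,0]).round(2),'approach',R[:,1].round(2),'cen off',c.round(3))
E
```

```text
164.6 rotvec [-0.006 -1.077  0.607] 70.85148201881455 tcp [0.3894 0.3033 0.0923] shift [-0.1361  0.2288 -0.1221]
[[ 0.188  0.431 -0.883]
 [ 0.682  0.59   0.433]
 [ 0.707 -0.683 -0.183]]
0.0 torque 0.69 approach [-0.14  0.5  -0.86] cen off [ 0.009 -0.032 -0.051]
0.2 torque 0.73 approach [-0.02  0.48 -0.87] cen off [ 0.024 -0.03  -0.047]
0.4 torque 0.75 approach [ 0.11  0.49 -0.86] cen off [ 0.036 -0.026 -0.041]
0.6 torque 0.75 approach [ 0.23  0.51 -0.83] cen off [ 0.047 -0.021 -0.032]
0.8 torque 0.74 approach [ 0.34  0.54 -0.77] cen off [ 0.055 -0.015 -0.021]
1.0 torque 0.71 approach [ 0.43  0.59 -0.68] cen off [ 0.06  -0.008 -0.008]
-15.4 rotvec [-0.024  1.195 -1.586] 113.8213578113054 tcp [0.5042 0.2717 0.0923] shift [-0.0212  0.1972 -0.1221]
[[-0.188 -0.068  0.98 ]
 [-0.682  0.727 -0.08 ]
 [-0.707 -0.683 -0.183]]
0.0 torque 0.69 approach [-0.14  0.5  -0.86] cen off [ 0.009 -0.032 -0.051]
0.2 torque 0.66 approach [-0.18  0.54 -0.82] cen off [-0.013 -0.031 -0.05 ]
0.4 torque 0.64 approach [-0.19  0.6  -0.78] cen off [-0.034 -0.024 -0.045]
0.6 torque 0.64 approach [-0.17  0.65 -0.74] cen off [-0.049 -0.011 -0.034]
0.8 torque 0.67 approach [-0.13  0.7  -0.7 ] cen off [-0.056  0.006 -0.022]
1.0 torque 0.71 approach [-0.07  0.73 -0.68] cen off [-0.055  0.024 -0.008]
```

Emit:
play_rows --commands '[[[-0.001, 0.014, 0], [-0.002, 0.084, -0.111]], [[-0.003, 0.028, 0], [-0.003, 0.167, -0.222]], [[-0.004, 0.041, 0], [-0.005, 0.251, -0.333]], [[-0.006, 0.055, 0], [-0.007, 0.335, -0.444]], [[-0.007, 0.069, 0], [-0.009, 0.419, -0.555]], [[-0.009, 0.083, 0], [-0.01, 0.502, -0.666]], [[-0.01, 0.097, 0], [-0.012, 0.586, -0.777]], [[-0.012, 0.11, 0], [-0.014, 0.67, -0.888]], [[-0.013, 0.124, 0], [-0.015, 0.753, -0.999]], [[-0.015, 0.138, 0], [-0.017, 0.837, -1.11]]]'

```text
time_s: 9.4
position: [0.5115, 0.2124, 0.2141]
tcp_rot: [[0.386, -0.153, 0.91], [-0.63, 0.676, 0.382], [-0.673, -0.721, 0.165]]
force: [-0.9, -0.4, -7.0]
opening: 0.692
```

Emit:
play_rows --commands '[[[-0.0015, 0.015, 0], [-0.002, 0.09, -0.119]], [[-0.003, 0.03, -0.005], [-0.004, 0.18, -0.238]], [[-0.005, 0.045, -0.015], [-0.006, 0.27, -0.357]], [[-0.006, 0.059, -0.03], [-0.007, 0.358, -0.476]], [[-0.006, 0.059, -0.045], [-0.007, 0.358, -0.476]], [[-0.006, 0.059, -0.055], [-0.007, 0.358, -0.476]], [[-0.006, 0.059, -0.055], [-0.007, 0.358, -0.476]]]'

```text
time_s: 10.28
position: [0.5054, 0.2708, 0.159]
tcp_rot: [[-0.186, -0.069, 0.98], [-0.683, 0.726, -0.079], [-0.706, -0.684, -0.183]]
force: [-0.1, -1.0, -5.8]
opening: 0.69
```

```bash
python3 - <<'E'
from plan import *
s=read_state();R=s['tcp_rot'];p=s['position'];print(p,s['joint_positions'].round(1),s['opening'],s['time_s'])
print(Ro.from_matrix(frames(15,-15.4)@R.T).as_rotvec().round(3))
for n in('side','top'):
    c=snap(n);P=cloud(c);q=(P-p)@R
    m=(np.abs(q[...,0])<.045)&(q[...,2]>-.15)&(q[...,2]<.03)&(q[...,1]<.09)&(q[...,1]>-.01)&(P[...,2]>.09)
    print(n)
    for a in np.arange(-.13,.03,.015):
        k=m&(np.abs(q[...,2]-a)<.005)
        if k.sum(): print(round(a,3),k.sum(),np.percentile(q[k][:,1],[0,10,50,90,100]).round(3),np.percentile(q[k][:,0],[0,50,100]).round(3))
a,b=[np.load(n+'.npz')['frame'][:,:,::-1] for n in('side','top')]
cv2.imwrite('pics/rest1.png',np.hstack([cv2.resize(a[200:350,150:350],(0,0),fx=2,fy=2),cv2.resize(b[150:300,130:330],(0,0),fx=2,fy=2)]))
E
```

```text
[0.5053904  0.27084359 0.15903728] [ -4.8  39.  103.6  54.1  62.3  57. ] 0.6895318941897144 10.275
[ 0.001  0.    -0.002]
side
-0.13 114 [0.046 0.048 0.051 0.059 0.066] [-0.032 -0.007  0.027]
-0.115 118 [0.041 0.042 0.045 0.058 0.067] [-0.032 -0.013  0.027]
-0.1 113 [0.035 0.037 0.039 0.051 0.06 ] [-0.033 -0.01   0.029]
-0.085 106 [0.029 0.031 0.034 0.045 0.056] [-0.033 -0.011  0.027]
-0.07 111 [0.023 0.025 0.027 0.04  0.049] [-0.033 -0.012  0.027]
-0.055 100 [0.017 0.02  0.022 0.036 0.045] [-0.033 -0.014  0.028]
-0.04 101 [0.013 0.014 0.017 0.029 0.038] [-0.034 -0.014  0.029]
-0.025 99 [0.007 0.009 0.011 0.023 0.033] [-0.034 -0.011  0.026]
-0.01 178 [-0.01  -0.005  0.005  0.019  0.029] [-0.044 -0.021  0.038]
0.005 46 [-0.01  -0.007  0.003  0.021  0.027] [-0.045 -0.041  0.029]
top
```

View pics/rest1.png

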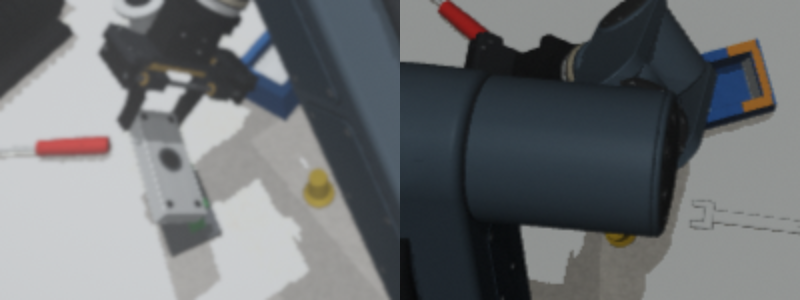

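The plate hangs above the rest, with the green lip just visible at (200,205) in the left half. Droop has grown to about 21°, so I'll recompute.

```bash
python3 - <<'E'
from plan import *
s=read_state();R=s['tcp_rot'];p=s['position'];off=np.array([0,.0323,-.0525])
Rt=frames(21,-15.4);t=seat-Rt@off
print(Ro.from_matrix(Rt@R.T).as_rotvec().round(3),t.round(4),(t-p).round(4))
E
```

```text
[0.02  0.073 0.073] [0.5053 0.2717 0.092 ] [-0.0003  0.0006 -0.0681]
```

Emit:
play_rows --commands '[[[0, 0, 0], [0.01, 0.037, 0.037]], [[0, 0, 0], [0.02, 0.073, 0.073]], [[0, 0, -0.01], [0.02, 0.073, 0.073]], [[0, 0, -0.02], [0.02, 0.073, 0.073]], [[0, 0.001, -0.03], [0.02, 0.073, 0.073]], [[0, 0.001, -0.038], [0.02, 0.073, 0.073]], [[0, 0.001, -0.038], [0.02, 0.073, 0.073]]]'

```text
time_s: 11.25
position: [0.5045, 0.2725, 0.1213]
tcp_rot: [[-0.189, -0.172, 0.967], [-0.682, 0.731, -0.003], [-0.706, -0.66, -0.256]]
force: [0.2, 0.9, -6.3]
opening: 0.69
```

```bash
cat > look.py <<'E'
from plan import *
def plate_rest():
    s=read_state();c=snap('side');P=cloud(c);hsv=cv2.cvtColor(c['frame'],cv2.COLOR_RGB2HSV)
    x=np.array([np.cos(np.radians(-15.4)),np.sin(np.radians(-15.4)),0]);e=np.array([-x[1],x[0],0]);n=(-e+[0,0,1])/2**.5;w=(e+[0,0,1])/2**.5
    q=P-seat;q=np.stack([q@x,q@w,q@n],-1)
    m=(np.abs(q[...,0])<.085)&(np.abs(q[...,1])<.045)&(q[...,2]>-.03)&(q[...,2]<.08)&(hsv[...,1]<60)
    f=m&(np.abs(q[...,1])<.02)&(np.abs(q[...,0])<.06)
    for a in np.arange(-.08,.045,.02):
        k=m&(np.abs(q[...,0]-a)<.006)
        if k.sum(): print(round(a,3),k.sum(),'n',np.percentile(q[k][:,2],[5,50,95]).round(4),'w',np.percentile(q[k][:,1],[2,98]).round(3))
    print('xmin',np.percentile(q[m][:,0],[0.5,1,2]).round(4));return c,s
E
python3 - <<'E'
from look import *
c,s=plate_rest();print(s['position'],s['joint_positions'].round(1),s['force'])
E
```

```text
-0.08 110 n [-0.0053  0.0095  0.0152] w [-0.006  0.044]
-0.06 80 n [0.014  0.0157 0.0175] w [-0.007  0.044]
-0.04 84 n [0.0155 0.0181 0.0202] w [-0.03   0.043]
-0.02 79 n [0.0191 0.0209 0.0228] w [-0.007  0.044]
0.0 72 n [0.022  0.0237 0.0253] w [-0.004  0.044]
0.02 75 n [0.0018 0.0256 0.0276] w [-0.033  0.044]
0.04 71 n [0.0265 0.0283 0.0302] w [-0.011  0.044]
xmin [-0.0796 -0.0792 -0.0789]
[0.50449246 0.27254797 0.12126487] [ -4.5  44.7 100.2  51.6  66.   56.8] [ 0.16976967  0.9388269  -6.34013184]
```

```bash
python3 - <<'E'
from plan import *
s=read_state();R=s['tcp_rot'];p=s['position'];off=np.array([0,.0386,-.0494])
Rt=frames(28,-15.4);t=seat-Rt@off
print(Ro.from_matrix(Rt@R.T).as_rotvec().round(3),t.round(4),(t-p).round(4))
print((seat-p)@R,R@np.array([0,.0386,-.0494])+p)
E
```

```text
[0.023 0.081 0.086] [0.5065 0.2717 0.0917] [ 0.0017 -0.0009 -0.03  ]
[ 0.02156798  0.05125342 -0.04434305] [0.4503606  0.30096984 0.1088815 ]
```

Emit:
play_rows --commands '[[[0, 0, -0.006], [0.012, 0.04, 0.043]], [[0.002, 0, -0.012], [0.023, 0.081, 0.086]], [[0.002, 0, -0.018], [0.023, 0.081, 0.086]], [[0.002, 0, -0.024], [0.023, 0.081, 0.086]], [[0.002, 0, -0.028], [0.023, 0.081, 0.086]], [[0.002, 0, -0.028], [0.023, 0.081, 0.086]]]'

```text
time_s: 12.05
position: [0.506, 0.2726, 0.0948]
tcp_rot: [[-0.188, -0.288, 0.939], [-0.681, 0.727, 0.087], [-0.708, -0.623, -0.333]]
force: [-1.0, -1.9, -1.2]
opening: 0.687
```

```bash
python3 - <<'E'
from look import *
c,s=plate_rest();print(s['position'],s['force'])
cv2.imwrite('pics/rest2.png',cv2.resize(c['frame'][200:350,150:350,::-1],(0,0),fx=4,fy=4,interpolation=cv2.INTER_CUBIC))
E
```

```text
-0.08 143 n [-0.013  -0.0001  0.0078] w [-0.023  0.034]
-0.06 118 n [-0.009   0.0065  0.0085] w [-0.024  0.035]
-0.04 115 n [-0.0096  0.0073  0.0096] w [-0.024  0.035]
-0.02 107 n [-0.0081  0.0082  0.01  ] w [-0.021  0.035]
0.0 104 n [-0.0072  0.0092  0.0109] w [-0.022  0.036]
0.02 100 n [-0.0055  0.0095  0.0118] w [-0.023  0.036]
0.04 115 n [-0.0059  0.0099  0.0123] w [-0.025  0.044]
xmin [-0.0799 -0.0794 -0.0789]
[0.50603517 0.27257402 0.09478747] [-0.95661057 -1.88405394 -1.18759819]
```

View pics/rest2.png

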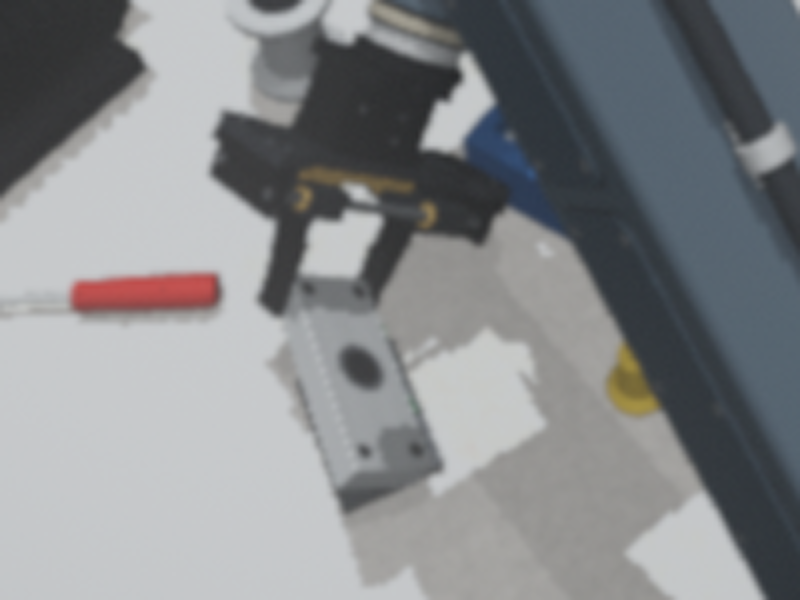

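The plate is on the slope (force dropped about 5 N), roughly 5 mm above the lips. I'll slide it down the slope and then release.

Emit:
play_rows --commands '[[[0, -0.001, -0.001], [0, 0, 0]], [[-0.001, -0.002, -0.002], [0, 0, 0]], [[-0.001, -0.003, -0.003], [0, 0, 0]], [[-0.001, -0.0035, -0.004], [0, 0, 0]], [[-0.001, -0.0035, -0.004], [0, 0, 0]]]'

```text
time_s: 12.72
position: [0.5061, 0.2713, 0.0937]
tcp_rot: [[-0.191, -0.286, 0.939], [-0.675, 0.733, 0.086], [-0.713, -0.617, -0.333]]
force: [0.8, 4.9, 11.0]
opening: 0.687
```

Emit:
play_rows --commands '[[[0, 0, 0], [0, 0, 0]], [[0, 0, 0], [0, 0, 0]], [[0, 0, 0], [0, 0, 0]], [[0, 0, 0], [0, 0, 0]], [[0, 0, 0], [0, 0, 0]]]' --gripper 0.082

```text
time_s: 13.35
position: [0.506, 0.2688, 0.0898]
tcp_rot: [[-0.187, -0.286, 0.94], [-0.682, 0.726, 0.085], [-0.707, -0.625, -0.331]]
force: [-0.3, -0.4, -1.1]
opening: 0.94
```

Emit:
play_rows --commands '[[[0.006, -0.015, 0.012], [0, 0, 0]], [[0.012, -0.029, 0.025], [0, 0, 0]], [[0.02, -0.05, 0.043], [0, 0, 0]], [[0.03, -0.073, 0.064], [0, 0, 0]], [[0.04, -0.1, 0.1], [0, 0, 0]], [[0.04, -0.1, 0.13], [0, 0, 0]], [[0.04, -0.1, 0.14], [0, 0, 0]]]'

```text
time_s: 14.22
position: [0.5472, 0.1674, 0.2324]
tcp_rot: [[-0.185, -0.282, 0.941], [-0.683, 0.726, 0.084], [-0.707, -0.627, -0.327]]
force: [0.4, -0.1, -0.3]
opening: 0.943
```

```bash
python3 - <<'E'
from look import *
c,s=plate_rest();print(s['position'],s['joint_positions'].round(1),s['force'],s['time_s'])
t=snap('top')
cv2.imwrite('pics/rest3.png',np.hstack([cv2.resize(c['frame'][200:350,150:350,::-1],(0,0),fx=2,fy=2),cv2.resize(t['frame'][150:300,130:330,::-1],(0,0),fx=2,fy=2)]))
E
```

```text
-0.08 132 n [-0.0117  0.0007  0.0089] w [-0.023  0.034]
-0.06 115 n [-0.0106  0.0073  0.0099] w [-0.023  0.035]
-0.04 109 n [-0.0078  0.0072  0.0096] w [-0.026  0.035]
-0.02 106 n [-0.009   0.0073  0.0093] w [-0.025  0.035]
0.0 103 n [-0.0087  0.0073  0.0092] w [-0.025  0.035]
0.02 102 n [-0.0099  0.0071  0.0085] w [-0.025  0.035]
0.04 98 n [-0.0106  0.0068  0.0089] w [-0.023  0.035]
xmin [-0.0787 -0.0785 -0.0781]
[0.54724834 0.1673842  0.23243109] [-13.5  38.9  87.4  39.8  89.3  66.3] [ 0.37254413 -0.10135416 -0.34206446] 14.225
```

View pics/rest3.png

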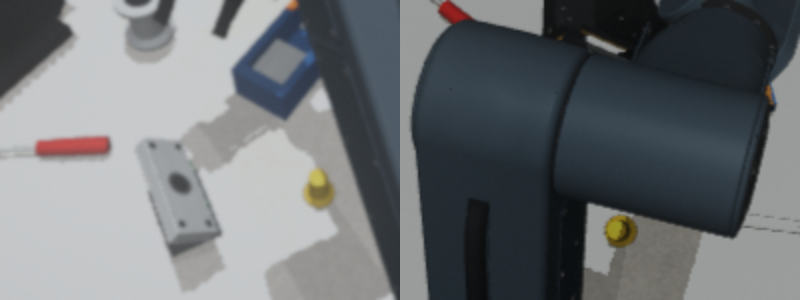

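The plate is seated flat in the rest and clear of the fingers. Next I'll locate it and plan the thickness grasp.

```bash
python3 - <<'E'
from plan import *
c=snap('side');P=cloud(c);hsv=cv2.cvtColor(c['frame'],cv2.COLOR_RGB2HSV)
x=np.array([np.cos(np.radians(-15.4)),np.sin(np.radians(-15.4)),0]);e=np.array([-x[1],x[0],0]);n=(-e+[0,0,1])/2**.5;w=(e+[0,0,1])/2**.5
q=P-seat;q=np.stack([q@x,q@w,q@n],-1)
m=(np.abs(q[...,0])<.11)&(np.abs(q[...,1])<.05)&(np.abs(q[...,2]-.008)<.006)&(P[...,2]>.03)
nl,l,st,ce=cv2.connectedComponentsWithStats(m.astype(np.uint8));i=1+np.argmax(st[1:,4])
a=q[l==i];r=cv2.minAreaRect(a[:,:2].astype(np.float32));print(len(a),np.round(r[0],4),np.round(r[1],4),r[2],a.mean(0).round(4),np.percentile(a[:,:2],[1,99],axis=0).round(4))
s=read_state();p=s['position'];R=s['tcp_rot']
Rt=np.stack([-n,-w,-x],1)
R1=np.stack([x,[0,0,-1],np.cross(x,[0,0,-1])],1)
rv1=Ro.from_matrix(R1@R.T).as_rotvec();rv2=Ro.from_matrix(Rt@R1.T).as_rotvec()
print('R1',rv1.round(3),np.linalg.norm(rv1),'R2',rv2.round(3),np.linalg.norm(rv2),'direct',Ro.from_matrix(Rt@R.T).as_rotvec())
print('x',x.round(3),'w',w.round(3),'n',n.round(3),'det',np.linalg.det(Rt))
E
```

```text
1002 [-0.0079  0.0034] [0.1422 0.0658] 0.7977731823921204 [-0.0133  0.0069  0.0074] [[-0.078  -0.0251]
 [ 0.0598  0.0348]]
R1 [-0.473 -0.839  1.266] 1.5913385226891519 R2 [-0.429  0.755  1.482] 1.7177715174584014 direct [ 0.46623925 -0.12695975  2.75578058]
x [ 0.964 -0.266  0.   ] w [0.188 0.682 0.707] n [-0.188 -0.682  0.707] det 0.9999999999999997
```

Emit:
play_rows --commands '[[[-0.005, 0.008, 0.004], [-0.047, -0.084, 0.127]], [[-0.009, 0.017, 0.008], [-0.095, -0.168, 0.253]], [[-0.014, 0.025, 0.012], [-0.142, -0.252, 0.38]], [[-0.019, 0.033, 0.016], [-0.189, -0.336, 0.506]], [[-0.023, 0.042, 0.02], [-0.236, -0.42, 0.633]], [[-0.028, 0.05, 0.024], [-0.284, -0.503, 0.76]], [[-0.033, 0.058, 0.028], [-0.331, -0.587, 0.886]], [[-0.038, 0.067, 0.032], [-0.378, -0.671, 1.013]], [[-0.042, 0.075, 0.036], [-0.426, -0.755, 1.139]], [[-0.047, 0.083, 0.038], [-0.473, -0.839, 1.266]]]' --gripper 0.06

```text
time_s: 15.62
position: [0.4981, 0.2525, 0.2667]
tcp_rot: [[0.965, -0.001, 0.261], [-0.261, -0.003, 0.965], [-0.001, -1.0, -0.003]]
force: [0.3, -0.4, -0.5]
opening: 0.694
```

Emit:
play_rows --commands '[[[-0.003, 0.013, 0], [-0.043, 0.076, 0.148]], [[-0.006, 0.026, 0], [-0.086, 0.151, 0.296]], [[-0.01, 0.039, 0], [-0.129, 0.227, 0.445]], [[-0.013, 0.052, 0], [-0.172, 0.302, 0.593]], [[-0.016, 0.065, 0], [-0.215, 0.378, 0.741]], [[-0.019, 0.078, -0.01], [-0.257, 0.453, 0.889]], [[-0.022, 0.091, -0.02], [-0.3, 0.529, 1.037]], [[-0.026, 0.104, -0.04], [-0.343, 0.604, 1.186]], [[-0.029, 0.117, -0.06], [-0.386, 0.68, 1.334]], [[-0.032, 0.13, -0.08], [-0.429, 0.755, 1.482]]]'

```text
time_s: 16.88
position: [0.4662, 0.3821, 0.1854]
tcp_rot: [[0.18, -0.187, -0.966], [0.679, -0.686, 0.26], [-0.712, -0.703, 0.003]]
force: [0.3, -0.6, 0.2]
opening: 0.69
```

```bash
python3 - <<'E'
from plan import *
x=np.array([np.cos(np.radians(-15.4)),np.sin(np.radians(-15.4)),0]);e=np.array([-x[1],x[0],0]);n=(-e+[0,0,1])/2**.5;w=(e+[0,0,1])/2**.5
Rt=np.stack([-n,-w,-x],1);s=read_state();p=s['position']
print(p,s['joint_positions'].round(1),s['opening'],Ro.from_matrix(Rt@s['tcp_rot'].T).as_rotvec().round(3))
print('hover',np.array([.4513,.3189,.102])+.09*w-p)
E
```

```text
[0.46619464 0.38212007 0.18539   ] [ 39.7  50.7  63.4 -24.9 104.2 -33. ] 0.6899434613393343 [ 0.005 -0.005 -0.006]
hover [ 0.00200525 -0.00186541 -0.01975039]
```

Emit:
play_rows --commands '[[[0.002, -0.002, -0.02], [0.005, -0.005, -0.006]], [[-0.001, -0.014, -0.033], [0.005, -0.005, -0.006]], [[-0.005, -0.026, -0.046], [0.005, -0.005, -0.006]], [[-0.008, -0.039, -0.058], [0.005, -0.005, -0.006]], [[-0.012, -0.051, -0.071], [0.005, -0.005, -0.006]], [[-0.015, -0.063, -0.0835], [0.005, -0.005, -0.006]], [[-0.015, -0.063, -0.0835], [0.005, -0.005, -0.006]], [[-0.015, -0.063, -0.0835], [0.005, -0.005, -0.006]]]'

```text
time_s: 17.88
position: [0.4526, 0.3187, 0.1047]
tcp_rot: [[0.198, -0.188, -0.962], [0.683, -0.677, 0.273], [-0.703, -0.711, -0.005]]
force: [-0.3, 0.9, 0.5]
opening: 0.686
```

```bash
python3 - <<'E'
from look import *
c,s=plate_rest();print(s['position'],s['force'])
cv2.imwrite('pics/grip2.png',cv2.resize(c['frame'][220:340,150:310,::-1],(0,0),fx=4,fy=4,interpolation=cv2.INTER_CUBIC))
E
```

```text
xmin [0.0632 0.0632 0.0632]
[0.45257811 0.31874091 0.10473998] [-0.2881594   0.90229658  0.52754487]
```

View pics/grip2.png

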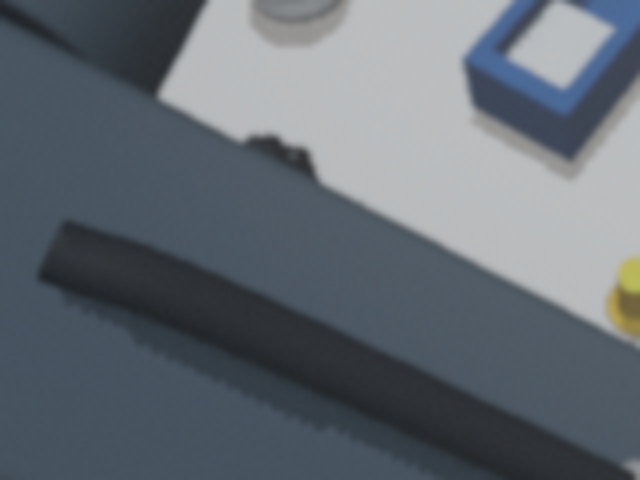

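The arm hides the plate in this view and there is no contact force. I'll close the fingers.

Emit:
play_rows --commands '[[[0, 0, 0], [0, 0, 0]], [[0, 0, 0], [0, 0, 0]], [[0, 0, 0], [0, 0, 0]], [[0, 0, 0], [0, 0, 0]], [[0, 0, 0], [0, 0, 0]], [[0, 0, 0], [0, 0, 0]], [[0, 0, 0], [0, 0, 0]]]' --gripper 0.01

```text
time_s: 18.8
position: [0.4517, 0.3184, 0.1051]
tcp_rot: [[0.195, -0.189, -0.962], [0.682, -0.68, 0.271], [-0.705, -0.709, -0.004]]
force: [-1.3, -2.3, 4.1]
opening: 0.255
```

Emit:
play_rows --commands '[[[0, 0, 0.01], [0, 0, 0]], [[0, 0, 0.03], [0, 0, 0]], [[0, 0, 0.055], [0, 0, 0]], [[0, 0, 0.08], [0, 0, 0]], [[0, 0, 0.1], [0, 0, 0]], [[0, 0, 0.12], [0, 0, 0]], [[0, 0, 0.12], [0, 0, 0]]]'

```text
time_s: 19.68
position: [0.4526, 0.3195, 0.2265]
tcp_rot: [[0.198, -0.185, -0.962], [0.685, -0.676, 0.271], [-0.701, -0.713, -0.007]]
force: [-0.0, -0.1, -6.0]
opening: 0.251
```

```bash
python3 - <<'E'
from plan import *
s=read_state();print(s['position'],s['joint_positions'].round(1),s['force'],s['opening'])
a=np.radians(9.4);jx=np.array([np.cos(a),np.sin(a),0]);y=np.array([0,0,-1.]);R=np.stack([jx,y,np.cross(jx,y)],1)
rv=Ro.from_matrix(R@s['tcp_rot'].T).as_rotvec();print(rv.round(3),np.linalg.norm(rv))
E
```

```text
[0.45261979 0.31946893 0.22652005] [ 36.4  43.6  72.3 -26.3 100.6 -34. ] [-0.01524394 -0.10938514 -6.00903822] 0.25073148238214304
[ 0.551 -0.605 -1.069] 1.3465365351298648
```

Emit:
play_rows --commands '[[[0.008, -0.024, 0.01], [0.055, -0.061, -0.107]], [[0.02, -0.06, 0.01], [0.11, -0.121, -0.214]], [[0.032, -0.1, 0.01], [0.165, -0.182, -0.321]], [[0.045, -0.14, 0.01], [0.22, -0.242, -0.428]], [[0.058, -0.18, 0.01], [0.276, -0.303, -0.535]], [[0.071, -0.22, 0.01], [0.331, -0.363, -0.641]], [[0.084, -0.26, 0.01], [0.386, -0.424, -0.748]], [[0.097, -0.3, 0.01], [0.441, -0.484, -0.855]], [[0.11, -0.34, 0.01], [0.496, -0.545, -0.962]], [[0.12, -0.37, 0.01], [0.551, -0.605, -1.069]]]'

```text
time_s: 20.92
position: [0.5704, -0.053, 0.2334]
tcp_rot: [[0.987, -0.007, -0.162], [0.162, 0.003, 0.987], [-0.007, -1.0, 0.004]]
force: [1.0, 0.0, -6.4]
opening: 0.253
```

Emit:
play_rows --commands '[[[0.01, -0.035, 0], [0, 0, 0]], [[0.022, -0.07, 0], [0, 0, 0]], [[0.034, -0.11, 0], [0, 0, 0]], [[0.046, -0.145, 0], [0, 0, 0]], [[0.055, -0.17, -0.02], [0, 0, 0]], [[0.058, -0.18, -0.045], [0, 0, 0]], [[0.058, -0.18, -0.07], [0, 0, 0]], [[0.058, -0.18, -0.07], [0, 0, 0]], [[0.058, -0.18, -0.07], [0, 0, 0]]]'

```text
time_s: 22.05
position: [0.6295, -0.2308, 0.1645]
tcp_rot: [[0.986, -0.005, -0.166], [0.166, 0.002, 0.986], [-0.005, -1.0, 0.002]]
force: [0.2, 0.4, -5.6]
opening: 0.252
```

```bash
cat > st.py <<'E'
from plan import *
a=np.radians(9.4);jx=np.array([np.cos(a),np.sin(a),0]);jy=np.array([-jx[1],jx[0],0]);slot=np.array([.6304,-.232,.038])
y=np.array([0,0,-1.]);Rs=np.stack([jx,y,np.cross(jx,y)],1)
def rep():
    s=read_state();p=s['position'];d=p-slot
    print(p.round(4),s['joint_positions'].round(1),'F',s['force'].round(1),'op',round(s['opening'],3),'t',s['time_s'],'tcp rel slot',[round(float(v),4) for v in(d@jx,d@jy,d[2])],'rotfix',Ro.from_matrix(Rs@s['tcp_rot'].T).as_rotvec().round(3))
    for nme in('side','top'):
        c=snap(nme);P=cloud(c);hsv=cv2.cvtColor(c['frame'],cv2.COLOR_RGB2HSV);q=P-slot;q=np.stack([q@jx,q@jy,q[...,2]],-1)
        m=(np.abs(q[...,0])<.03)&(np.abs(q[...,1])<.1)&(np.abs(q[...,2]-(d[2]-.027))<.045)&(P[...,2]>.036)&(hsv[...,1]<70)&(hsv[...,2]>80)
        if m.sum()>10:
            print(nme,m.sum(),np.percentile(q[m],[1,50,99],axis=0).round(4).tolist())
            for b in np.arange(-.08,.09,.02):
                k=m&(np.abs(q[...,1]-b)<.006)
                if k.sum()>3: print('  y',round(b,2),k.sum(),'x',np.percentile(q[k][:,0],[5,50,95]).round(4),'z',np.percentile(q[k][:,2],[2,98]).round(4))
E
python3 - <<'E'
from st import *
rep()
i=[np.load(n+'.npz')['frame'][:,:,::-1] for n in('side','top')]
cv2.imwrite('pics/stand1.png',np.hstack([cv2.resize(i[0][100:250,280:430],(0,0),fx=2.6,fy=2.6),cv2.resize(i[1][100:250,310:460],(0,0),fx=2.6,fy=2.6)]))
E
```

```text
[ 0.6295 -0.2308  0.1645] [-29.6  39.1  79.   -0.1  62.2 -39.1] F [ 0.2  0.4 -5.6] op 0.252 t 22.05 tcp rel slot [-0.0007, 0.0013, 0.1265] rotfix [-0.002 -0.005 -0.003]
```

View pics/stand1.png

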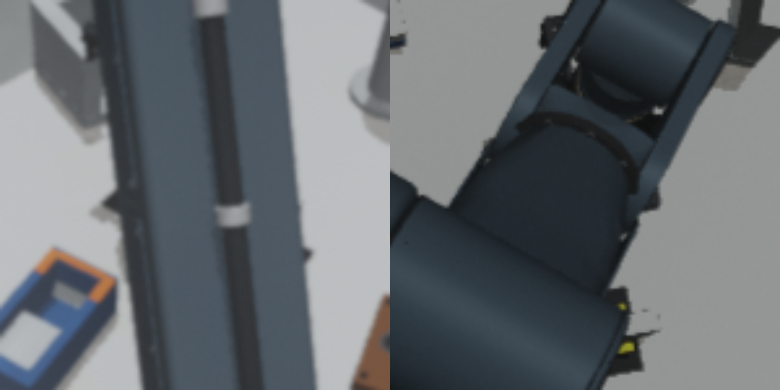

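I've now viewed 12 pictures, so the rest goes by numbers. The arm hides the stand, so I'll lower in steps and watch the forces.

Emit:
play_rows --commands '[[[0.001, -0.001, -0.02], [0, 0.004, 0.002]], [[0.001, -0.001, -0.04], [0, 0.004, 0.002]], [[0.001, -0.001, -0.055], [0, 0.004, 0.002]], [[0.001, -0.001, -0.066], [0, 0.004, 0.002]], [[0.001, -0.001, -0.074], [0, 0.004, 0.002]], [[0.001, -0.001, -0.08], [0, 0.004, 0.002]], [[0.001, -0.001, -0.084], [0, 0.004, 0.002]], [[0.001, -0.001, -0.084], [0, 0.004, 0.002]]]'

```text
time_s: 23.15
position: [0.6309, -0.232, 0.0805]
tcp_rot: [[0.986, -0.008, -0.167], [0.167, 0.001, 0.986], [-0.007, -1.0, 0.003]]
force: [0.0, 0.0, -6.0]
opening: 0.249
```

Emit:
play_rows --commands '[[[0, 0, -0.003], [0, 0, 0]], [[0, 0, -0.006], [0, 0, 0]], [[0, 0, -0.009], [0, 0, 0]], [[0, 0, -0.011], [0, 0, 0]], [[0, 0, -0.011], [0, 0, 0]]]'

```text
time_s: 23.78
position: [0.6308, -0.2319, 0.0693]
tcp_rot: [[0.986, -0.008, -0.167], [0.167, 0.002, 0.986], [-0.008, -1.0, 0.003]]
force: [0.0, 0.2, -5.7]
opening: 0.249
```

Emit:
play_rows --commands '[[[0, 0, -0.001], [0, 0, 0]], [[0, 0, -0.002], [0, 0, 0]], [[0, 0, -0.003], [0, 0, 0]], [[0, 0, -0.003], [0, 0, 0]]]'

```text
time_s: 24.28
position: [0.6312, -0.2324, 0.0684]
tcp_rot: [[0.986, -0.007, -0.167], [0.167, 0.001, 0.986], [-0.007, -1.0, 0.002]]
force: [-2.5, 0.5, 7.0]
opening: 0.249
```

Emit:
play_rows --commands '[[[0, 0, -0.001], [0, 0, 0]], [[0, 0, -0.002], [0, 0, 0]], [[0, 0, -0.002], [0, 0, 0]]]'

```text
time_s: 24.65
position: [0.6311, -0.2324, 0.0684]
tcp_rot: [[0.986, -0.007, -0.167], [0.168, 0.0, 0.986], [-0.007, -1.0, 0.001]]
force: [-5.1, 1.0, 15.1]
opening: 0.251
```

The bottom is reached: Fz goes from −6 to +15 N with no further travel. TCP is about 30 mm above where the plate's centre should be, which matches the grasp. I'll ease off the press, then release.

Emit:
play_rows --commands '[[[0, 0, 0.001], [0, 0, 0]], [[0, 0, 0.003], [0, 0, 0]], [[0, 0, 0.003], [0, 0, 0]], [[0, 0, 0.003], [0, 0, 0]]]'

```text
time_s: 25.15
position: [0.6312, -0.2324, 0.0684]
tcp_rot: [[0.986, -0.007, -0.167], [0.167, 0.001, 0.986], [-0.007, -1.0, 0.002]]
force: [-2.5, -0.3, 6.0]
opening: 0.248
```

Emit:
play_rows --commands '[[[0, 0, 0], [0, 0, 0]], [[0, 0, 0], [0, 0, 0]], [[0, 0, 0], [0, 0, 0]], [[0, 0, 0], [0, 0, 0]], [[0, 0, 0], [0, 0, 0]]]' --gripper 0.06

```text
time_s: 25.78
position: [0.631, -0.232, 0.0674]
tcp_rot: [[0.986, -0.008, -0.167], [0.167, 0.001, 0.986], [-0.007, -1.0, 0.003]]
force: [0.3, -1.0, -0.7]
opening: 0.669
```

Emit:
play_rows --commands '[[[0, 0, 0.02], [0, 0, 0]], [[0, 0, 0.05], [0, 0, 0]], [[0, 0, 0.1], [0, 0, 0]], [[0, 0, 0.15], [0, 0, 0]], [[-0.03, 0.06, 0.17], [0, 0, 0]], [[-0.06, 0.12, 0.17], [0, 0, 0]], [[-0.09, 0.18, 0.17], [0, 0, 0]], [[-0.12, 0.24, 0.17], [0, 0, 0]], [[-0.12, 0.3, 0.17], [0, 0, 0]], [[-0.12, 0.3, 0.17], [0, 0, 0]]]'

```text
time_s: 27.02
position: [0.5098, 0.071, 0.2392]
tcp_rot: [[0.985, -0.006, -0.171], [0.171, 0.002, 0.985], [-0.006, -1.0, 0.003]]
force: [0.4, -0.1, 0.1]
opening: 0.689
```

```bash
python3 - <<'E'
from st import *
s=read_state();print(s['position'],s['force'],s['opening'],s['time_s'])
for nme in('side','top'):
    c=snap(nme);P=cloud(c);hsv=cv2.cvtColor(c['frame'],cv2.COLOR_RGB2HSV);q=P-slot;q=np.stack([q@jx,q@jy,q[...,2]],-1)
    m=(np.abs(q[...,0])<.04)&(np.abs(q[...,1])<.1)&(q[...,2]<.06)&(P[...,2]>.058)&(hsv[...,1]<70)
    print(nme,m.sum())
    if m.sum()>10:
        print(np.percentile(q[m],[1,50,99],axis=0).round(4).tolist(),cv2.minAreaRect(q[m][:,:2].astype(np.float32)))
for (n,u,v) in(('cap',240,265),('nip',234,118),('carton',298,108),('drv',168,165)): print(n,cloud(c)[v,u].round(3))
E
```

```text
[0.5098139  0.07103826 0.23915322] [ 0.37138995 -0.05241017  0.0740853 ] 0.6892999021137077 27.025
side 0
top 434
[[-0.0106, -0.0662, 0.0211], [-0.0003, 0.0037, 0.0294], [0.0116, 0.0714, 0.0354]] ((0.0003452375531196594, 0.002197965979576111), (0.14060696959495544, 0.023596055805683136), 89.89400482177734)
cap [0.33  0.05  0.725]
nip [0.74  0.161 0.088]
carton [ 0.786 -0.009  0.044]
drv [0.623 0.346 0.032]
```

```bash
python3 -c "
from h import *
print(hand_in())"
```

```text
the job is handed in; nothing more can be done
None
```

The plate is now standing in the empty yellow stand, let go, and the job is handed in at about 27 s of the 72 s allowed. `hand_in()` gave no verdict.

**What I did**
- **Tip and take:** I pressed the orange-side end down. The plate stayed up at about 31° with no finger on it, and I took it by the raised end.
- **Green rest:** I laid it in the rest and let it go.
- **Stand:** I took it again by its thickness and lowered it into the channel until it touched bottom, reading 7 to 15 N upward. I eased off the press, opened the fingers and backed away.

**Last check (top camera, depth)**
- **In the channel:** the plate's centre is about 0.3 mm across and 2 mm along from the channel's middle. It lies within about 0.1° of the channel's direction.
- **Height and uprightness:** its top is about 67 mm above the bench, where 68 mm is nominal. Its outline from above is 140.6 x 23.6 mm, so it stands upright.
- **Bystanders:** the tube, cartons and screwdriver read the same as at the start, to within the depth noise.

**What failed or disagreed**
- **Droop in the first grip:** the plate sagged from 15° to about 28°. I corrected the tool angle for this, and it lay flat in the rest after release.
- **Rest position:** the top and side cameras differed by about 5 mm on where the rest is, with no visible effect on the result.
- **Not checked at the end:** the arm blocked the cap in the last picture. I did not re-measure the other plate, the jar or the spanner, though I saw no sign of contact with them. The side camera could not see the plate in the stand.

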